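# Clamp a round blank in the vee jig

### The arm

A 6-joint arm with a two-finger parallel gripper is mounted at the origin on the work surface. World frame = base frame: x ahead of the robot, y to its left, z up, the work surface at z = 0. Lengths are in m, angles in degrees, forces in N, time in s.
With the tool pointing down it reaches from about 0.25 to 0.725 m from the base axis. Payload 9.7 kg.
Tool frame: the origin (TCP) lies midway between the tips of the shut fingers; the grasp point (between the pads) lies 19 mm behind it (grip_point_offset is the distance from the TCP to the grasp point, in m); y points along the fingers, z is the direction in which the jaws open and shut, and the axes are right-handed (so a half turn about y gives the same grasp; the last joint's range is limited). The gripper opens to 85 mm and grips with 20 to 120 N. Pads are 22 mm wide; open, the fingers measure 114 mm over their backs; the gripper's body (76 mm by 85 mm) begins 54 mm behind the grasp point. The pads swing forward as they close: fully open they stand 13 mm farther back than shut.
Start: joints at [-74.771, 4.979, 10.078, 95.1, 0, 90], TCP at [0.144, -0.531, 0.231] pointing down, gripper open.
Joint ranges: [-179.16, 179.16], [-48.56, 103.87], [-65.8, 70.77], [-126.05, 130.52], [-82.76, 87.17], [-180, 180]. Speed limits (degrees/s): [127.2, 127.2, 147.25, 180, 180, 180].

### API

Orientations are given as [roll, pitch, yaw] about the fixed x, y, z axes, in that order (R = Rz(yaw) Ry(pitch) Rx(roll)).
In Python, from workcell import get_obs, camera, job_done, grip_point_offset gives the robot as it stands.
- The arm moves only by the tool move_arm, never from a script. Its argument "deltas" is a list that holds one entry, the list of rows, each a list of 4 numbers: the shift along the tool's x, y, z in m, then the turn about the tool's y in degrees. A call has 1 to 5 rows; each row is the pose to reach, as a shift and turn from the pose commanded when the call began, along the tool's axes at that moment; what a row does not reach only later rows make up. A row lasts 1/10 s, in which the tool goes at most 50 mm and 8.59 degrees, less where a joint would pass 70% of its speed; a pose out of reach is approached as far as the arm can. A call with a gripper value outside its range is refused whole. "claw" is the finger opening in m, from 0 to 0.0854, set as the call begins (left out, the last holds). The fingers move at their own pace and stop on an object; "newtons" is the grip in N (left out, the last holds). Time passes only in rows, so rows that repeat a pose let the fingers close. It gives the time, the measured TCP pose, the force and the opening at its end, in the units of the state.
- get_obs(): the state, without advancing time (a new reading comes with each control period).
- camera(name): name is "scene" or "top"; returns a dict with "color" (420x560x3 uint8, blue, green, red), "range_z" (420x560 float32, m along the optical axis (not along the pixel's ray), 0 where there is no reading), "fx", "fy", "cx", "cy" (pixels), "T" (4x4, takes a point from camera to world coordinates). Camera axes: x right, y down, z forward; pixel columns grow to the right and rows downward; lengths in m; the calibration is good to about 2 mm. A picture is of the moment at which its call begins.
- job_done(): hands the job in, once; it reports no verdict.
The state is a dict: "time": time; "q": joint angles; "qd": joint speeds; "joint_efforts": joint torques, N m; "ee_pos": TCP position; "tcp_rot": TCP orientation; "wrist_force": force on the tool from outside, world axes, zero at the start; "torque": the same for the moment, N m; "opening": finger opening in m.
Only numpy, scipy, OpenCV 4.12 (cv2) and the standard library are available. Lean on these libraries where they do the work, as an engineer would, in place of code of your own. Each camera call takes 0.05 s, during which the arm holds its last target. There are 200 camera calls.

### The job

Roll the round wooden blank up the jig's sloping deck and let it drop into the vee cradle so that it lies square on both flanks, then slide it along the vee until its end is flush against the end plate. Then press the clamp arm down until its sprung foot grips the blank with about 5 to 10 N, without driving the spring solid, and leave it clamped. Be gentle with the blank (never push it with more than 25 N) and do not disturb the other things on the bench.

Things in the scene. Friction and masses are not known exactly. Their poses are not given: they have to be found in the camera images.
- jig: plywood vee jig fixed to the bench, base board 280 x 270 mm. Origin on the bench under the bottom line of the vee; x points away from the sloping deck (roughly away from the robot), y along the vee towards the end plate, z up. 90 degree vee: bottom line at height 12 mm, y -60 to +75 mm; far flank rises to x +60, height 72 mm. A 262 mm high steel post stands at x +85 mm
- lip (a point): middle of the vee's near lip, where the deck ends: jig frame (-38, 0, 50) mm. From here the deck falls at 4 degrees towards the robot, x -38 to -143 mm, y -75 to +75 mm, and ends in a raised front bar, x -143 to -156 mm, top at height 56 mm
- endplate (a point): on the inner face of the upright wooden end plate: jig frame (0, +75, 75.6) mm. The plate spans x -45 to +55 mm, is 12 mm thick, top at height 108 mm
- seat (a point): where the blank's centre must end up: in the jig's frame at (0, 0, 75.6) mm, same axes as the jig. It is the blank's centre when it lies fully in the vee with its end against the end plate
- blank: round wooden blank, diameter 90, length 150 mm, about 0.4 kg; too thick to grasp. Origin at its centre, y along its axis like the jig's y; x and z turn as it rolls. Starts on the deck, parallel to the vee, against the front bar: x -113, height 90 mm, and 14 to 34 mm short of its final place along y. It rolls back if let go; past the lip it drops into the vee, where sliding it takes up to 6 N
- clamp: steel clamp arm with a wooden push knob (34 mm across, 20 mm high) on its free end, at jig x 0, y 0. Origin: centre of the knob's top face, which starts 240 to 255 mm above the bench. The arm, 20 mm wide, runs from 20 mm before the knob back to the post. Pressed on the knob it slides straight down (up to 90 mm) at about 8 N, stays where it is left and holds up to 12 N from below
- underside (a point): underside of the clamp arm below the knob. Under it is the rubber foot, 28 mm across, on a spring: 2.5 N per mm, 6 mm travel, solid at 15 N. The foot's screw setting is unknown: its underside is 75 to 89 mm below the knob's top, so feel for the touch. Over 14 N on the blank dents it; 5 to 10 N is right: 13 to 18 N on the knob in all, while sliding down slowly
- offcut: small loose wood offcut, 45 x 28 x 22 mm, on the jig's base board; leave alone (origin under its centre)
- washer: brass washer, 32 mm across, on the jig's base board; leave alone
- mallet: hammer lying on the bench to the left; leave alone
- driver: screwdriver lying on the bench to the right; leave alone
- glue: white glue bottle, 54 mm across, 150 mm high, to the right; leave alone
- wax: low metal tin, 68 mm across, 60 mm high, to the left; leave alone
- keepbox: small closed wooden box, 100 x 130 x 66 mm, to the right; leave alone

How it is judged:
By the outcome, as a careful person would: the job done as asked, in the order asked, and still so for the second after the job is handed in, with the robot touching nothing.
It also fails if it takes over 58 s, if anything falls off the work surface, if the arm or the gripper's body presses on something with over 40 N, if the wrist force passes 120 N, or if a joint passes its speed limit or range.

## Working session

There is one attempt and no reset: what is moved stays moved. The work goes in short steps, Python scripts to look and compute and a tool call to move; the robot and the scene stay as the last step left them, time stands still between calls to the robot, and variables do not carry over. Pictures are saved under pics/ and viewed, about 8 in all and at most 12, crops included, and the job is handed in when it is done.

Besides the shell and the picture viewer there is one more tool, called after "Call:" as name(argument=value, ...) on one line, values as JSON. move_arm: Moves the arm, as the interface text tells. Its arguments: {"type":"object","properties":{"deltas":{"type":"array"},"claw":{"type":"number"},"newtons":{"type":"number"}},"required":["deltas"]}

```bash
mkdir -p pics && ls && python3 - <<'E'
from workcell import get_obs, camera, grip_point_offset
import cv2, numpy as np
print(get_obs(), grip_point_offset)
for n in("scene","top"):
    c=camera(n); cv2.imwrite(f"pics/{n}0.png",c["color"]); np.savez(f"{n}0.npz",**c)
    print(n,c["fx"],c["cx"],c["cy"],np.round(c["T"],3).tolist())
E
```

```text
pics
{'time': 0.0, 'q': array([-7.47710220e+01,  5.01145763e+00,  1.00340894e+01,  9.51016378e+01,
        6.43627979e-04,  8.99990516e+01]), 'qd': array([-0.05635314,  0.05408881,  0.048762  ,  0.00606073,  0.0452345 ,
        0.02470958]), 'joint_efforts': array([ 4.55549916e-04, -5.20381272e+01,  4.64812231e+01,  1.61210366e-02,
       -4.60632168e-05,  6.51257608e-06]), 'ee_pos': array([ 0.14441074, -0.53044712,  0.23057639]), 'tcp_rot': array([-9.00790060e+01,  6.44935088e-04, -1.64770074e+02]), 'wrist_force': array([ 0.43759544,  0.14816814, -0.58885167]), 'torque': array([ 0.00485146,  0.01018617, -0.01027381]), 'opening': 0.08561949526042814} 0.0187
scene 522.2707001994489 276.6555458849905 208.56337604396836 [[-0.762, 0.472, -0.443, 1.176], [0.647, 0.566, -0.511, 0.718], [0.009, -0.676, -0.737, 1.215], [0.0, 0.0, 0.0, 1.0]]
top 383.3690724885203 281.5231519178436 207.39124093767362 [[-0.018, -0.985, 0.169, 0.31], [-1.0, 0.019, 0.003, 0.009], [-0.006, -0.169, -0.986, 1.367], [0.0, 0.0, 0.0, 1.0]]
```

View pics/scene0.png

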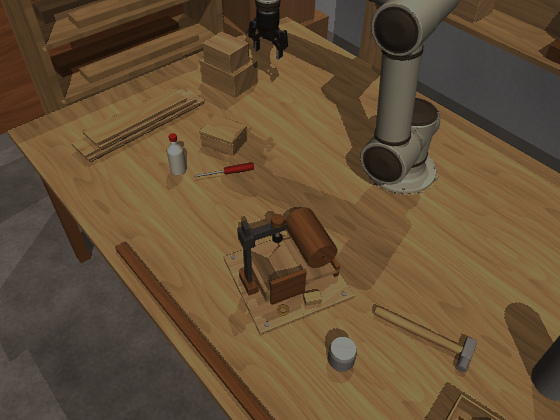

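View pics/top0.png

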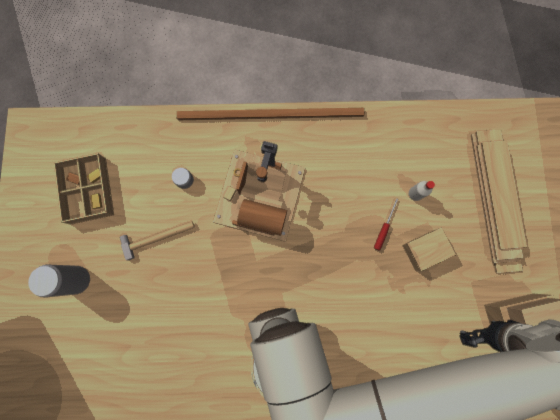

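The scene view shows the jig at about (285,265) px, blank at (310,238) against the front bar, knob at (278,220). In the top view the blank is at (261,217), the knob at (262,174), and the end plate at (238,177).

```bash
cat > h.py <<'E'
import numpy as np, cv2
def cloud(c):
    d=c["range_z"]; v,u=np.indices(d.shape)
    P=np.stack([(u-c["cx"])/c["fx"]*d,(v-c["cy"])/c["fy"]*d,d],-1)
    W=P@c["T"][:3,:3].T+c["T"][:3,3]; W[d==0]=np.nan
    return W
E
python3 - <<'E'
from h import *
for n,(r0,r1,c0,c1) in dict(top=(130,250,205,315),scene=(190,345,215,365)).items():
    c=dict(np.load(n+"0.npz")); W=cloud(c)
    im=c["color"][r0:r1,c0:c1]; w=W[r0:r1,c0:c1]
    cv2.imwrite(f"pics/{n}crop.png",cv2.resize(im,None,fx=5,fy=5,interpolation=cv2.INTER_CUBIC))
    z=w[...,2]; p=w.reshape(-1,3); p=p[np.isfinite(p[:,2])]
    print(n,np.histogram(p[:,2],np.arange(-.005,.3,.01))[0])
    hi=p[p[:,2]>.2]; print("hi",len(hi),hi.mean(0) if len(hi) else 0, hi.min(0),hi.max(0))
    # blank: reddish mask
    hsv=cv2.cvtColor(im,cv2.COLOR_BGR2HSV)
    b=w[(z>.085)&(z<.15)]; 
    print("blank-ish",len(b),b.mean(0),b.min(0),b.max(0))
E
```

```text
top [6783 2436  323  291  338  462  155  130   20   38   97  233  256  626
  132    4    2    4    9    0    9   23   54  153   65   71   37    3
    0    0]
hi 413 [0.65593213 0.05848813 0.23521696] [0.59192378 0.02367762 0.20021117] [0.71454322 0.08787889 0.26698858]
blank-ish 1384 [0.51161584 0.08584382 0.12260416] [ 0.43508815 -0.00158948  0.08528252] [0.69220505 0.16596858 0.14806961]
scene [12452  3605   459   512   713   888   438   337   177   198   262   381
   347   723   163    21    17    56    45    14    41   122   165   224
   114    96    57     0     0     0]
hi 808 [0.66374559 0.06479711 0.22971071] [0.59603426 0.02302685 0.20004649] [0.71589425 0.08962407 0.26467717]
blank-ish 2085 [0.54218549 0.09641675 0.11784574] [ 0.44313873 -0.00556676  0.08513949] [0.70597528 0.1698512  0.14931737]
```

View pics/topcrop.png

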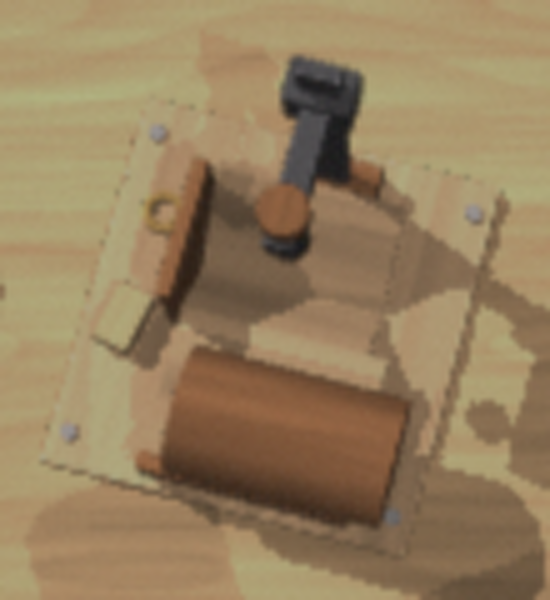

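View pics/scenecrop.png

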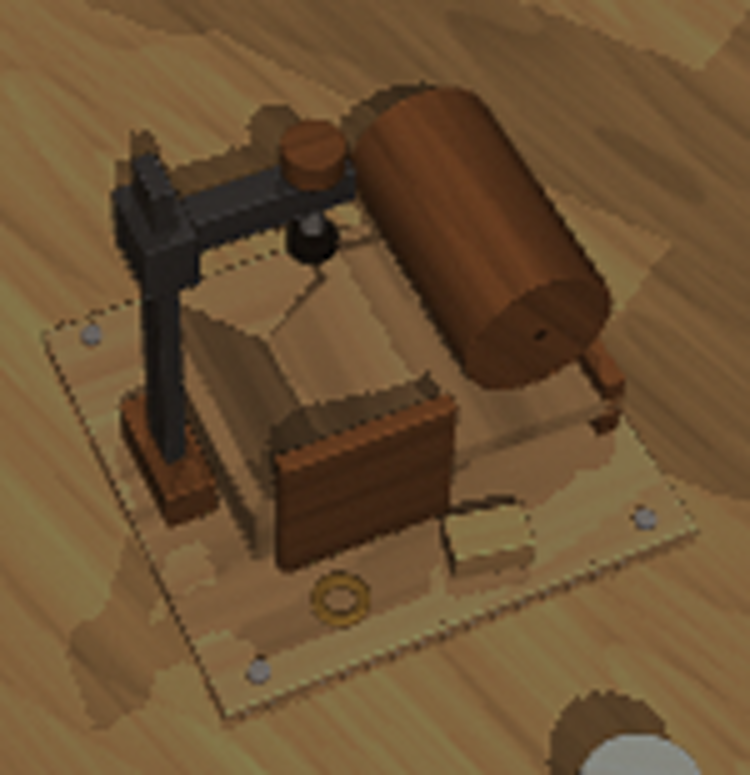

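The crops show the knob at (283,210)/5 in the top crop. The blank's corners are at (195,350), (410,400), (378,525) and (163,470), with its far end about 25 mm from the end plate plane. The deck behind the front bar is clear. The offcut and washer lie beyond the end plate.

```bash
python3 - <<'E'
from h import *
from scipy.optimize import least_squares
B=[];K=[];E=[]
for n,(r0,r1,c0,c1) in dict(top=(130,250,205,315),scene=(190,345,215,365)).items():
    c=dict(np.load(n+"0.npz")); W=cloud(c)[r0:r1,c0:c1]; im=c["color"][r0:r1,c0:c1].astype(int)
    z=W[...,2]; b,g,r=im[...,0],im[...,1],im[...,2]
    red=(r>1.5*g)&(r>45)
    bl=cv2.morphologyEx((red&(z>.07)&(z<.15)&(W[...,0]<.56)).astype(np.uint8),cv2.MORPH_OPEN,np.ones((5,5)))
    bl=cv2.erode(bl,np.ones((3,3)))>0
    P=W[bl]; print(n,"blank",len(P)); 
    def f(p): # x at y=yc, slope, z
        d=np.array([p[1],1,0])/np.hypot(p[1],1); q=P-[p[0],.07,p[2]]
        q=q-np.outer(q@d,d); return np.linalg.norm(q,axis=1)-.045
    # top-ish points only (exclude end faces): use robust
    s=least_squares(f,[.48,.2,.09],loss="soft_l1",f_scale=.001); yaw=-np.degrees(np.arctan(s.x[1]))
    d=np.array([s.x[1],1,0])/np.hypot(s.x[1],1); t=(P-[s.x[0],.07,s.x[2]])@d
    cen=np.array([s.x[0],.07,s.x[2]])+d*(np.percentile(t,1)+np.percentile(t,99))/2
    print(" axis",s.x,"yaw",yaw,"cost rms",np.sqrt((s.fun**2).mean()),"len",np.ptp(np.percentile(t,[1,99])),"cen",cen)
    kn=red&(z>.22); P=W[kn]; top=P[P[:,2]>np.percentile(P[:,2],60)-.006]
    (u,v),rad=cv2.minEnclosingCircle(np.argwhere(kn)[:,::-1].astype(np.float32))
    print(" knob n",len(P),"ztop med",np.median(top[:,2]),"mid",(top.min(0)+top.max(0))/2,"mean",top.mean(0),"span",np.ptp(top,axis=0))
    ep=red&(z>.098)&(z<.115)&(W[...,0]>.55); P=W[ep]
    if len(P)>5:
        rr=cv2.minAreaRect((P[:,:2]*1000).astype(np.float32)); print(" plate top",len(P),rr,P.mean(0))
    al=(z>.2)&(r<1.3*b+5)&(r<90); P=W[al]
    print(" dark",len(P),P.min(0),P.max(0))
    m,_,vt=np.linalg.svd(P[:,:2]-P[:,:2].mean(0),full_matrices=False)[0:3]; print(" arm dir yaw",np.degrees(np.arctan2(*(vt[0]*np.sign(vt[0][0]))[::-1])))
E
```

```text
top blank 0Traceback (most recent call last):
  File "<stdin>", line 17, in <module>
    return _quantile_unchecked(
        a, q, axis, out, overwrite_input, method, keepdims, weights)
    return _ureduce(a,
                    func=_quantile_ureduce_func,
    ...<5 lines>...
                    overwrite_input=overwrite_input,
                    method=method)
    r = func(a, **kwargs)
    result = _quantile(arr,
                       quantiles=q,
    ...<2 lines>...
                       out=out,
                       weights=wgt)
    slices_having_nans = np.isnan(arr[-1, ...])
                                  ~~~^^^^^^^^^
IndexError: index -1 is out of bounds for axis 0 with size 0
```

```bash
cat > m.py <<'E'
from h import *
from scipy.optimize import least_squares
def run(cams):
  for n,(r0,r1,c0,c1) in dict(top=(130,250,205,315),scene=(190,345,215,365)).items():
    c=cams[n]; W=cloud(c)[r0:r1,c0:c1]; im=c["color"][r0:r1,c0:c1]
    hsv=cv2.cvtColor(im,cv2.COLOR_BGR2HSV)
    z=W[...,2]; h,s,v=[hsv[...,i].astype(int) for i in range(3)]
    red=(h<14)&(s>110)
    if n=="top": print("hsv blank",hsv[86,56],"knob",hsv[42,56],"deck",hsv[66,62],"plate",hsv[46,37])
    bl=cv2.morphologyEx((red&(z>.07)&(z<.15)).astype(np.uint8),cv2.MORPH_OPEN,np.ones((7,7)))
    bl=cv2.erode(bl,np.ones((3,3)))>0
    P=W[bl]; print(n,"blank",len(P))
    if len(P)<50: continue
    def f(p,P=P):
        d=np.array([p[1],1,0])/np.hypot(p[1],1); q=P-[p[0],.07,p[2]]
        q=q-np.outer(q@d,d); return np.linalg.norm(q,axis=1)-.045
    s_=least_squares(f,[P[:,0].mean(),.2,.09],loss="soft_l1",f_scale=.001).x; yaw=-np.degrees(np.arctan(s_[1]))
    d=np.array([s_[1],1,0])/np.hypot(s_[1],1); o=np.array([s_[0],.07,s_[2]]); t=(P-o)@d
    lo,hi=np.percentile(t,[1,99]); cen=o+d*(lo+hi)/2
    print(" axis",s_.round(4),"yaw",yaw.round(2),"rms",np.median(abs(f(s_))),"len",hi-lo,"cen",cen.round(4))
    kn=red&(z>.13)&(W[...,0]>.56)
    kn=red&(z>.19); P=W[kn]
    if len(P):
        zt=np.percentile(P[:,2],75); top=P[P[:,2]>zt-.006]
        print(" knob",len(P),"z",zt.round(4),"mid",((top.min(0)+top.max(0))/2).round(4),"mean",top.mean(0).round(4),"span",np.ptp(top,axis=0).round(4))
    P=W[red&(z>.1)&(z<.114)&(W[...,1]>.09)&(W[...,0]>.55)]
    if len(P)>5: print(" plate",len(P),cv2.minAreaRect((P[:,:2]*1000).astype(np.float32)))
    P=W[(z>.21)&(s<100)][:,:2]
    if len(P)>5:
        a=np.linalg.svd(P-P.mean(0),full_matrices=False)[2][0]; a*=np.sign(a[0]); print(" arm yaw",np.degrees(np.arctan2(a[1],a[0])),P.mean(0))
E
python3 -c "
from m import *
run({n:dict(np.load(n+'0.npz')) for n in('top','scene')})"
```

```text
hsv blank [ 12 137 130] knob [ 12 137 136] deck [ 15  97 165] plate [ 13 139 101]
top blank 857
 axis [0.4954 0.2868 0.0894] yaw -16.01 rms 0.0013776578117411162 len 0.13869281860733995 cen [0.4978 0.0783 0.0894]
 knob 96 z 0.2475 mid [0.6122 0.0726 0.2463] mean [0.6123 0.0724 0.246 ] span [0.0311 0.0305 0.0095]
 plate 92 ((614.4723510742188, 144.45965576171875), (136.78945922851562, 46.04800796508789), 8.409884452819824)
 arm yaw -16.9466506332646 [0.67048391 0.05450496]
scene blank 1454
 axis [0.4998 1.1208 0.0893] yaw -48.26 rms 0.007438545861219063 len 0.23775681165778859 cen [0.5482 0.1132 0.0893]
 knob 156 z 0.2468 mid [0.6154 0.073  0.2463] mean [0.6156 0.0741 0.2458] span [0.0313 0.0327 0.0104]
 plate 227 ((615.7537231445312, 143.5879364013672), (145.26283264160156, 53.14859390258789), 11.677091598510742)
 arm yaw -13.677158538720684 [0.67669937 0.06176421]
```

```bash
python3 - <<'E'
from h import *
from scipy.optimize import least_squares
yaw=np.radians(-16); R=np.array([[np.cos(yaw),-np.sin(yaw)],[np.sin(yaw),np.cos(yaw)]]); O=np.array([.6135,.0735])
for n in("top","scene"):
    c=dict(np.load(n+"0.npz")); W=cloud(c); hsv=cv2.cvtColor(c["color"],cv2.COLOR_BGR2HSV)
    J=W.copy(); J[...,:2]=(W[...,:2]-O)@R; J*=1000
    red=(hsv[...,0]<14)&(hsv[...,1]>110)
    m=red&(abs(J[...,0]+113)<46)&(J[...,2]>92)&(J[...,2]<142)&(abs(J[...,1]+27)<68); P=J[m]
    f=lambda p:np.hypot(P[:,0]-p[0]-p[1]*(P[:,1]+27),P[:,2]-p[2])-45
    s=least_squares(f,[-113,0,90],loss="soft_l1",f_scale=1).x
    print(n,len(P),"blank x,z",s[[0,2]],"dyaw",-np.degrees(s[1]),np.median(abs(f(s))))
    m=(abs(J[...,0]+113)<30)&(J[...,2]>105)&(J[...,2]<142)&(abs(J[...,1]+27)<100); print(" y ends",np.percentile(J[m][:,1],[0.5,2,98,99.5]))
    # plate top / inner edge
    m=(J[...,0]>-35)&(J[...,0]<45)&(abs(J[...,2]-108)<4)&(J[...,1]>50)&(J[...,1]<110); P=J[m]
    if len(P)>8: print(" plate",len(P),np.percentile(P[:,1],[3,50,97]),np.degrees(np.polyfit(P[:,0],P[:,1],1)))
    m=(J[...,0]>15)&(J[...,0]<60)&(J[...,2]>205)&(J[...,2]<240)&(abs(J[...,1])<30);P=J[m]
    print(" arm",len(P),np.percentile(P[:,1],[3,50,97]),np.degrees(np.polyfit(P[:,0],P[:,1],1)[0]))
    m=(J[...,0]>60)&(J[...,2]>225)&(abs(J[...,1])<40);P=J[m]; print(" post",len(P),P.min(0),P.max(0))
E
```

```text
top 1059 blank x,z [-112.71875185   89.36593598] dyaw -0.06585444262206423 1.2328878313390206
 y ends [-100.72154677  -98.86069265   45.4051228    48.12043505]
 plate 76 [73.66481146 79.30171401 84.7667075 ] [4.25355983e-01 4.53662259e+03]
 arm 89 [-11.1675893   -2.70772752   7.96615473] 2.4507374816436496
 post 164 [ 60.02382317 -24.1324374  225.42391278] [ 99.39585628  21.34662769 266.98857952]
scene 1233 blank x,z [-112.57020945   89.50071643] dyaw 0.13648345839926262 1.379572860066851
 y ends [-100.61311084  -97.06032452   49.46616487   50.92163456]
 plate 123 [74.52408561 80.91411356 86.44183687] [4.22989359e-01 4.63475736e+03]
 arm 204 [-10.53668283   5.88300159   9.9661675 ] -0.34077524417430805
 post 251 [ 60.89596613 -22.76545491 225.02002832] [101.69754759  23.5111498  264.67716797]
```

Call:
move_arm(deltas=[[[0,0,0,4],[0,0,0,8]]], claw=0.06)

```text
time: 0.3
ee_pos: [0.1444, -0.5305, 0.2308]
tcp_rot: [-90.0, -0.0, -172.9]
wrist_force: [0.4, 0.3, -0.8]
opening: 0.0607
```

```bash
cat > p.py <<'E'
# usage: p.py x y z(mm jig) yaw : shift in tool axes + turn
import sys, numpy as np
from workcell import get_obs
from scipy.spatial.transform import Rotation as R
o=get_obs(); O=np.array([.6135,.0735,0]); J=R.from_euler("z",-16,degrees=True)
T=R.from_euler("xyz",o["tcp_rot"],degrees=True)
print("t",round(o["time"],2),"q",o["q"].round(1),"jig mm",(J.inv().apply(o["ee_pos"]-O)*1000).round(1),"rot",o["tcp_rot"].round(2),"F jig",J.inv().apply(o["wrist_force"]).round(2),"open",round(o["opening"],3))
a=[float(v) for v in sys.argv[1:]]
for i in range(0,len(a),4):
    x,y,z,yaw=a[i:i+4]
    w=J.apply(np.array([x,y,z])/1000)+O
    tx=T.as_matrix()[:,0]; cur=np.degrees(np.arctan2(tx[1],tx[0]))
    print(a[i:i+4],"world",w.round(3),"shift",T.inv().apply(w-o["ee_pos"]).round(4),"turn",round((cur-yaw+180)%360-180,2))
E
python3 p.py -200 -25 231 164 -200 -25 231 -16
```

```text
t 0.3 q [-74.8   5.   10.1  95.1  -0.   98.2] jig mm [-284.4 -709.9  230.8] rot [-9.0050e+01 -1.0000e-02 -1.7293e+02] F jig [ 0.3   0.39 -0.78] open 0.061
[-200.0, -25.0, 231.0, 164.0] world [0.414 0.105 0.231] shift [-3.460e-01  3.000e-04 -5.971e-01] turn 23.07
[-200.0, -25.0, 231.0, -16.0] world [0.414 0.105 0.231] shift [-3.460e-01  3.000e-04 -5.971e-01] turn -156.93
```

Call:
move_arm(deltas=[[[0,0,0,-8.5],[0,0,0,-17],[0,0,0,-25.5],[0,0,0,-34],[0,0,0,-42.5]]])

```text
time: 0.8
ee_pos: [0.1445, -0.5305, 0.2309]
tcp_rot: [-90.0, 0.0, -129.9]
wrist_force: [0.3, -0.7, -0.2]
opening: 0.0599
```

Call:
move_arm(deltas=[[[0,0,0,-8.5],[0,0,0,-17],[0,0,0,-25.5],[0,0,0,-34],[0,0,0,-42.5]]])

```text
time: 1.3
ee_pos: [0.1444, -0.5305, 0.2308]
tcp_rot: [-90.0, 0.0, -87.4]
wrist_force: [-0.1, -0.0, 0.2]
opening: 0.0598
```

Call:
move_arm(deltas=[[[0,0,0,-8.5],[0,0,0,-17],[0,0,0,-25.5],[0,0,0,-34],[0,0,0,-42.5]]])

```text
time: 1.8
ee_pos: [0.1444, -0.5305, 0.2308]
tcp_rot: [-90.0, 0.0, -44.9]
wrist_force: [-0.2, -0.3, 0.5]
opening: 0.0602
```

Call:
move_arm(deltas=[[[0,0,0,-7.4],[0,0,0,-14.8],[0,0,0,-22.2],[0,0,0,-29.4],[0,0,0,-29.4]]])

```text
time: 2.3
ee_pos: [0.1444, -0.5306, 0.2309]
tcp_rot: [-90.0, 0.0, -15.8]
wrist_force: [-0.3, 0.1, -0.2]
opening: 0.0602
```

```bash
python3 p.py -200 -25 231 -16
```

```text
t 2.3 q [-74.8   5.   10.1  95.1   0.  -59. ] jig mm [-284.4 -710.   230.9] rot [-8.996e+01  2.000e-02 -1.577e+01] F jig [-0.35  0.04 -0.18] open 0.06
[-200.0, -25.0, 231.0, -16.0] world [0.414 0.105 0.231] shift [8.710e-02 3.000e-04 6.846e-01] turn 0.23
```

Call:
move_arm(deltas=[[[0.006,0,0.045,0.2],[0.012,0,0.09,0.2],[0.018,0,0.135,0.2],[0.024,0,0.18,0.2],[0.03,0,0.225,0.2]]])

```text
time: 2.8
ee_pos: [0.235, -0.3208, 0.2311]
tcp_rot: [-90.0, -0.0, -16.4]
wrist_force: [1.4, 0.5, 0.5]
opening: 0.06
```

Call:
move_arm(deltas=[[[0.006,0,0.045,0],[0.012,0,0.09,0],[0.018,0,0.135,0],[0.024,0,0.18,0],[0.03,0,0.225,0]]])

```text
time: 3.3
ee_pos: [0.3262, -0.1128, 0.2314]
tcp_rot: [-90.0, -0.0, -16.3]
wrist_force: [1.1, -0.9, 0.0]
opening: 0.0597
```

Call:
move_arm(deltas=[[[0.006,0,0.045,0],[0.012,0,0.09,0],[0.018,0,0.135,0],[0.024,0,0.18,0],[0.028,0,0.225,0]]])

```text
time: 3.8
ee_pos: [0.4155, 0.096, 0.2312]
tcp_rot: [-90.0, -0.0, -16.3]
wrist_force: [1.8, -1.3, 0.6]
opening: 0.0601
```

```bash
python3 p.py -200 -25 78 -16
```

```text
t 3.8 q [ 13.  -11.8  -5.9  95.9  -0.   29.3] jig mm [-196.5  -33.   231.2] rot [-9.000e+01 -2.000e-02 -1.629e+01] F jig [ 2.05 -0.73  0.55] open 0.06
[-200.0, -25.0, 78.0, -16.0] world [0.414 0.105 0.078] shift [-0.0036  0.1532  0.0079] turn -0.29
```

Call:
move_arm(deltas=[[[-0.004,0.04,0.008,-0.3],[-0.004,0.08,0.008,-0.3],[-0.004,0.12,0.008,-0.3],[-0.004,0.155,0.008,-0.3],[-0.004,0.155,0.008,-0.3]]])

```text
time: 4.3
ee_pos: [0.4107, 0.1021, 0.072]
tcp_rot: [-90.2, 0.4, -16.0]
wrist_force: [-1.0, -0.5, 0.4]
opening: 0.0598
```

Call:
move_arm(deltas=[[[0.006,0,0,0],[0.012,0,0,0],[0.017,0,0,0],[0.021,0,0,0],[0.025,0,0,0]]])

```text
time: 4.8
ee_pos: [0.4384, 0.0958, 0.077]
tcp_rot: [-90.0, -0.0, -15.8]
wrist_force: [-0.3, -0.5, 0.3]
opening: 0.0599
```

```bash
python3 p.py -96 -25 76 -16
```

```text
t 4.8 q [ 12.3  -9.2 -20.7  78.4  -0.   28.1] jig mm [-174.5  -26.8   77. ] rot [-8.997e+01 -5.000e-02 -1.580e+01] F jig [-0.12 -0.56  0.3 ] open 0.06
[-96.0, -25.0, 76.0, -16.0] world [0.514 0.076 0.076] shift [0.0785 0.001  0.0016] turn 0.2
```

Call:
move_arm(deltas=[[[0.002,0,0,0.2],[0.004,0,0,0.2],[0.007,0,0,0.2],[0.01,0,0,0.2],[0.014,0,0,0.2]]])

```text
time: 5.3
ee_pos: [0.4511, 0.0921, 0.0763]
tcp_rot: [-90.0, 0.0, -16.0]
wrist_force: [-2.1, 1.2, 2.3]
opening: 0.06
```

Call:
move_arm(deltas=[[[0.004,0,0,0],[0.008,0,0,0],[0.012,0,0,0],[0.016,0,0,0],[0.02,0,0,0]]])

```text
time: 5.8
ee_pos: [0.4706, 0.0865, 0.0762]
tcp_rot: [-90.0, 0.0, -16.0]
wrist_force: [-2.0, 0.8, 1.9]
opening: 0.0597
```

Call:
move_arm(deltas=[[[0.004,0,0,0],[0.008,0,0,0],[0.012,0,0,0],[0.016,0,0,0],[0.02,0,0,0]]])

```text
time: 6.3
ee_pos: [0.4898, 0.081, 0.0763]
tcp_rot: [-90.0, 0.0, -16.0]
wrist_force: [-1.4, 0.8, 1.9]
opening: 0.0599
```

```bash
python3 p.py -96 -25 76 -16 && python3 - <<'E'
from workcell import camera
import cv2
c=camera("scene"); cv2.imwrite("pics/s1.png",cv2.resize(c["color"][130:350,200:400],None,fx=3,fy=3))
E
```

```text
t 6.3 q [  9.4  -2.5 -14.7  77.8   0.   25.4] jig mm [-120.9  -26.9   76.3] rot [-90.     0.   -15.97] F jig [-1.59  0.37  1.94] open 0.06
[-96.0, -25.0, 76.0, -16.0] world [0.514 0.076 0.076] shift [0.0249 0.0003 0.0019] turn 0.03
```

View pics/s1.png

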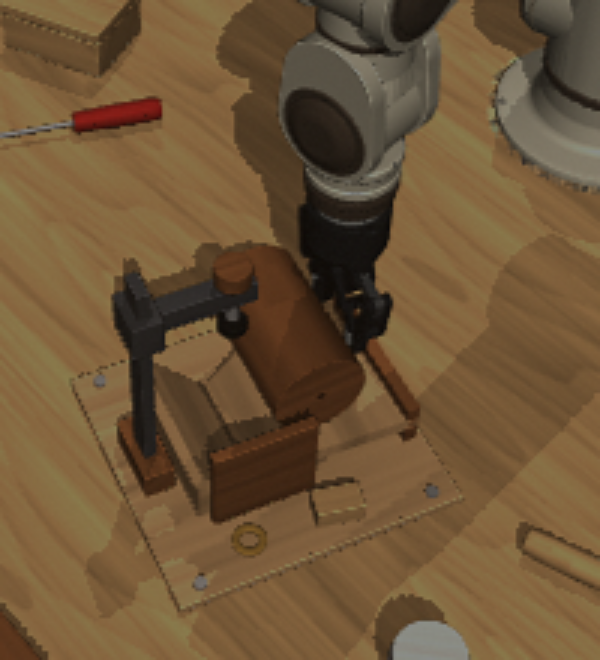

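The blank rolls parallel at (300,345), midway up the deck, and the fingers are clear of everything else.

Call:
move_arm(deltas=[[[0.004,0,0,0],[0.008,0,0,0],[0.012,0,0,0],[0.015,0,0,0],[0.018,0,0,0]]])

```text
time: 6.85
ee_pos: [0.507, 0.0761, 0.0763]
tcp_rot: [-90.0, 0.0, -16.0]
wrist_force: [-2.1, 1.5, 1.5]
opening: 0.0601
```

Call:
move_arm(deltas=[[[0.003,0,0,0],[0.006,0,0,0],[0.008,0,0,0],[0.01,0,0,0],[0.012,0,0,0]]])

```text
time: 7.35
ee_pos: [0.5186, 0.0727, 0.0762]
tcp_rot: [-90.0, -0.0, -16.0]
wrist_force: [-0.6, 0.6, -0.2]
opening: 0.0598
```

Call:
move_arm(deltas=[[[0.002,0,0,0],[0.004,0,0,0],[0.006,0,0,0],[0.006,0,0,0]]])

```text
time: 7.75
ee_pos: [0.5244, 0.0711, 0.0763]
tcp_rot: [-90.0, -0.0, -16.0]
wrist_force: [0.3, 0.3, 0.8]
opening: 0.06
```

```bash
cat > b.py <<'E'
from h import *
from workcell import camera
from scipy.optimize import least_squares
yaw=np.radians(-16); R=np.array([[np.cos(yaw),-np.sin(yaw)],[np.sin(yaw),np.cos(yaw)]]); O=np.array([.6135,.0735])
def J(c):
    W=cloud(c); W[...,:2]=(W[...,:2]-O)@R; return W*1000
def blank(zmin=88,zmax=142,name=("top","scene"),y=(-70,40)):
    for n in name:
        c=camera(n); j=J(c); hsv=cv2.cvtColor(c["color"],cv2.COLOR_BGR2HSV)
        red=(hsv[...,0]<14)&(hsv[...,1]>110)
        m=red&(abs(j[...,0])<110)&(j[...,2]>zmin)&(j[...,2]<zmax)&(j[...,1]>y[0])&(j[...,1]<y[1]); P=j[m]
        f=lambda p:np.hypot(P[:,0]-p[0]-p[1]*P[:,1],P[:,2]-p[2]-p[3]*P[:,1])-45
        s=least_squares(f,[P[:,0].mean(),0,P[:,2].max()-45,0],loss="soft_l1",f_scale=1).x
        m=red&(abs(j[...,0]-s[0])<25)&(j[...,2]>s[2]+20)&(j[...,2]<s[2]+55)&(abs(j[...,1])<130)
        print(n,len(P),"x,z",s[[0,2]].round(1),"slopes",s[[1,3]].round(3),"y ends",np.percentile(j[m][:,1],[.5,2,98,99.5]).round(1))
    return c
E
python3 p.py -96 -25 76 -16; python3 -c "from b import *; blank()"
```

```text
t 7.75 q [  7.7   2.  -10.2  77.8  -0.   23.7] jig mm [-85.  -26.9  76.3] rot [-9.000e+01 -1.000e-02 -1.597e+01] F jig [0.19 0.4  0.79] open 0.06
[-96.0, -25.0, 76.0, -16.0] world [0.514 0.076 0.076] shift [-0.011   0.0003  0.0019] turn 0.03
top 26 x,z [-19.8  95.3] slopes [-0.28   0.278] y ends [-100.5 -100.1  -68.6  -68.4]
scene 837 x,z [ 0.7 75.2] slopes [ 0.011 -0.005] y ends [-100.2  -66.6   85.9   86.9]
```

The blank has dropped in: the scene fit gives x 0.7, z 75.2 with near-zero slopes. Next I back off, go round to the blank's near end, and turn 90°.

Call:
move_arm(deltas=[[[-0.03,0,0,0],[-0.06,0,0,0],[-0.06,0,-0.045,0],[-0.06,0,-0.09,0],[-0.06,0,-0.133,0]]], claw=0)

```text
time: 8.35
ee_pos: [0.4291, -0.041, 0.0765]
tcp_rot: [-90.0, -0.0, -15.9]
wrist_force: [1.0, -1.3, -0.3]
opening: 0.0
```

Call:
move_arm(deltas=[[[0,0,0,-8.5],[0,0,0,-17],[0,0,0,-25.5],[0,0,0,-34],[0,0,0,-42.5]]])

```text
time: 8.85
ee_pos: [0.4298, -0.0402, 0.0764]
tcp_rot: [-90.0, -0.0, 26.9]
wrist_force: [-0.5, 0.4, -0.2]
opening: 0.0004
```

Call:
move_arm(deltas=[[[0,0,0,-8.5],[0,0,0,-17],[0,0,0,-25.5],[0,0,0,-34],[0,0,0,-42.5]]])

```text
time: 9.35
ee_pos: [0.4298, -0.0401, 0.0763]
tcp_rot: [-90.0, -0.0, 69.4]
wrist_force: [0.3, -0.1, 1.0]
opening: 0.0001
```

Call:
move_arm(deltas=[[[0,0,0,-5],[0,0,0,-5]]])

```text
time: 9.55
ee_pos: [0.4298, -0.0402, 0.0764]
tcp_rot: [-90.0, -0.0, 74.1]
wrist_force: [0.2, 0.2, -0.3]
opening: 0.0002
```

```bash
python3 p.py 0 -155 62 74
```

```text
t 9.55 q [ -5.3 -11.6 -22.8  78.7   0.  -79.4] jig mm [-145.2 -159.9   76.4] rot [-90.01  -0.    74.1 ] F jig [ 0.1   0.22 -0.35] open 0.0
[0.0, -155.0, 62.0, 74.0] world [ 0.571 -0.075  0.062] shift [ 0.0046  0.0144 -0.1452] turn 0.1
```

Call:
move_arm(deltas=[[[0,0.005,-0.035,0],[0,0.01,-0.07,0],[0,0.014,-0.105,0],[0,0.014,-0.145,0],[0,0.014,-0.145,0]]])

```text
time: 10.05
ee_pos: [0.5721, -0.081, 0.0603]
tcp_rot: [-89.9, 0.0, 73.8]
wrist_force: [-1.2, -0.5, -0.0]
opening: -0.0001
```

Call:
move_arm(deltas=[[[0.01,0,0,0],[0.02,0,0,0],[0.027,0,0,0],[0.034,0,0,0],[0.04,0,0,0]]])

```text
time: 10.55
ee_pos: [0.5802, -0.0406, 0.0628]
tcp_rot: [-90.0, -0.0, 74.1]
wrist_force: [0.0, 0.2, 0.1]
opening: 0.0002
```

```bash
python3 p.py 0 -86 62 74
```

```text
t 10.55 q [ -4.    9.3  -3.8  76.8   0.  -78.1] jig mm [  -0.5 -118.9   62.8] rot [-9.005e+01 -1.000e-02  7.406e+01] F jig [-0.03  0.21  0.08] open 0.0
[0.0, -86.0, 62.0, 74.0] world [ 0.59  -0.009  0.062] shift [ 0.0329  0.0009 -0.0005] turn 0.06
```

Call:
move_arm(deltas=[[[0.003,0,0,0],[0.006,0,0,0],[0.008,0,0,0],[0.01,0,0,0],[0.012,0,0,0]]])

```text
time: 11.05
ee_pos: [0.5833, -0.031, 0.0625]
tcp_rot: [-90.0, 0.1, 74.0]
wrist_force: [-3.2, -5.8, 2.9]
opening: -0.0003
```

Call:
move_arm(deltas=[[[0.002,0,0,0],[0.004,0,0,0],[0.006,0,0,0],[0.008,0,0,0],[0.01,0,0,0]]])

```text
time: 11.55
ee_pos: [0.586, -0.0215, 0.0625]
tcp_rot: [-90.0, 0.1, 74.0]
wrist_force: [-3.1, -6.1, 2.7]
opening: 0.0002
```

```bash
python3 p.py 0 -86 62 74; python3 -c "from b import *; c=blank(); cv2.imwrite('pics/s2.png',cv2.resize(c['color'][130:350,200:400],None,fx=3,fy=3))"
```

```text
t 11.55 q [ -2.1  10.   -3.   77.   -0.1 -76. ] jig mm [ -0.3 -98.9  62.5] rot [-90.     0.1   73.96] F jig [-1.32 -6.75  2.66] open 0.0
[0.0, -86.0, 62.0, 74.0] world [ 0.59  -0.009  0.062] shift [ 0.0129  0.0005 -0.0002] turn -0.04
top 392 x,z [ 0.6 74.9] slopes [-0.008 -0.004] y ends [-32.2 -29.5  82.2  83.2]
scene 834 x,z [ 0.8 75.2] slopes [0.002 0.002] y ends [-56.  -52.7  85.9  87. ]
```

View pics/s2.png

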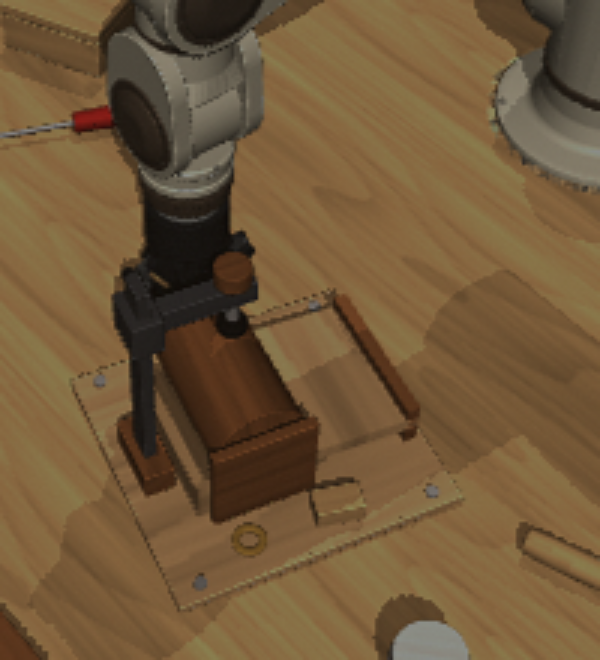

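The blank lies in the vee at (235,380), sliding at about 7 N with the clamp clear. A little gap to the plate remains.

Call:
move_arm(deltas=[[[0.002,0,0,0],[0.004,0,0,0],[0.006,0,0,0],[0.007,0,0,0],[0.008,0,0,0]]])

```text
time: 12.15
ee_pos: [0.5883, -0.0137, 0.0625]
tcp_rot: [-90.0, 0.1, 74.0]
wrist_force: [-1.9, -5.6, 2.7]
opening: 0.0002
```

Call:
move_arm(deltas=[[[0.0007,0,0,0],[0.0014,0,0,0],[0.002,0,0,0]]])

```text
time: 12.45
ee_pos: [0.5885, -0.013, 0.0625]
tcp_rot: [-90.0, 0.2, 73.9]
wrist_force: [-6.3, -15.2, 4.0]
opening: -0.0001
```

Force rose to about 16.5 N over the last 2 mm, so the blank is against the plate. I'll back off, check, and go up.

Call:
move_arm(deltas=[[[-0.003,0,0,0],[-0.02,0,0,0],[-0.045,0,0,0],[-0.065,-0.02,0,0],[-0.065,-0.065,0,0]]])

```text
time: 12.95
ee_pos: [0.5683, -0.0757, 0.1242]
tcp_rot: [-89.6, 0.1, 73.9]
wrist_force: [1.5, -0.5, 0.4]
opening: 0.0001
```

Call:
move_arm(deltas=[[[0,-0.045,0,0],[0,-0.09,0,0],[0,-0.135,0,0],[0,-0.17,0,0],[0,-0.17,0,0]]])

```text
time: 13.45
ee_pos: [0.5719, -0.0742, 0.3028]
tcp_rot: [-90.4, -0.1, 74.0]
wrist_force: [0.5, 1.2, 0.2]
opening: 0.0003
```

```bash
python3 p.py 0 0 275 74; python3 - <<'E'
from b import *
c=blank()
j=J(c)
# plate inner edge vs blank, knob centre
cv2.imwrite('pics/s3.png',cv2.resize(c['color'][195:320,240:320],None,fx=6,fy=6)[:600])
for n in("top","scene"):
    c=camera(n); j=J(c); hsv=cv2.cvtColor(c["color"],cv2.COLOR_BGR2HSV); red=(hsv[...,0]<14)&(hsv[...,1]>110)
    P=j[red&(j[...,2]>236)&(j[...,2]<256)&(abs(j[...,0])<40)&(abs(j[...,1])<40)]
    if len(P): print("knob",len(P),P.mean(0).round(1),((P.min(0)+P.max(0))/2).round(1))
    # lower end edge of blank at -y
    m=red&(abs(j[...,0])<20)&(j[...,2]>105)&(j[...,2]<128)&(j[...,1]<-30); P=j[m]
    if len(P): print("near end",len(P),np.percentile(P[:,1],[0,1,3,6]).round(1))
E
```

```text
t 13.45 q [ -7.4  10.7  24.6 103.4   0.  -81.4] jig mm [   0.7 -153.5  302.8] rot [-9.044e+01 -8.000e-02  7.401e+01] F jig [0.17 1.31 0.19] open 0.0
[0.0, 0.0, 275.0, 74.0] world [0.614 0.074 0.275] shift [0.1535 0.028  0.0009] turn 0.01
top 664 x,z [ 0.2 75.2] slopes [0.002 0.001] y ends [-76.  -74.4  80.3  82.8]
scene 830 x,z [ 0.6 74.9] slopes [-0.002 -0.003] y ends [-54.9 -51.9  85.6  86.7]
knob 94 [ -1.4  -1.6 246.1] [-2.000e-01 -1.100e+00  2.454e+02]
near end 162 [-76.3 -76.  -75.3 -74.1]
knob 132 [  2.4   2.2 244.6] [  1.8   0.7 243.4]
near end 69 [-56.4 -56.2 -55.8 -54.7]
```

View pics/s3.png

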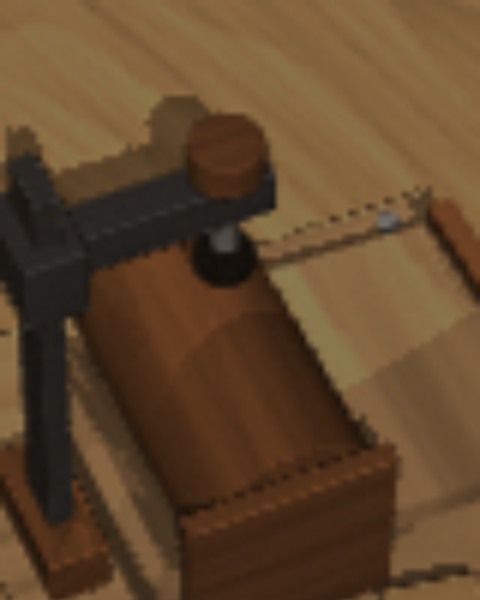

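The picture shows the blank seated and its end meeting the plate (edge at about (285,490)). The top view puts the near end at y = -76, i.e. flush within measuring error. Now to the knob.

Call:
move_arm(deltas=[[[0.035,0,0,0],[0.075,0,0,0],[0.115,0,0,0],[0.153,0.01,0,0],[0.153,0.03,0,0]]])

```text
time: 14.15
ee_pos: [0.6139, 0.0776, 0.2656]
tcp_rot: [-89.9, -0.0, 74.3]
wrist_force: [0.6, -0.6, 0.0]
opening: -0.0
```

Call:
move_arm(deltas=[[[0,0.004,0,0],[0,0.008,0,0],[0,0.012,0,0],[0,0.014,0,0],[0,0.014,0,0]]])

```text
time: 14.65
ee_pos: [0.6133, 0.0732, 0.2536]
tcp_rot: [-90.0, -0.0, 74.0]
wrist_force: [0.1, 1.1, -0.1]
opening: 0.0003
```

```bash
python3 p.py 0 0 247 74
```

```text
t 14.65 q [  6.8  15.3  24.4  99.1  -0.  -67.2] jig mm [-1.000e-01 -4.000e-01  2.536e+02] rot [-9.002e+01 -1.000e-02  7.398e+01] F jig [-0.25  1.11 -0.09] open 0.0
[0.0, 0.0, 247.0, 74.0] world [0.614 0.074 0.247] shift [ 0.0004  0.0066 -0.0001] turn -0.02
```

Call:
move_arm(deltas=[[[0,0.002,0,0],[0,0.004,0,0],[0,0.006,0,0],[0,0.008,0,0],[0,0.01,0,0]]])

```text
time: 15.15
ee_pos: [0.6134, 0.0737, 0.2443]
tcp_rot: [-90.1, -0.0, 74.0]
wrist_force: [-1.2, -0.6, 8.1]
opening: 0.0
```

Call:
move_arm(deltas=[[[0,0.002,0,0],[0,0.004,0,0],[0,0.006,0,0],[0,0.008,0,0],[0,0.01,0,0]]])

```text
time: 15.65
ee_pos: [0.6134, 0.0737, 0.2345]
tcp_rot: [-90.1, -0.0, 74.0]
wrist_force: [-1.9, -1.3, 7.6]
opening: 0.0002
```

Call:
move_arm(deltas=[[[0,0.002,0,0],[0,0.004,0,0],[0,0.006,0,0],[0,0.008,0,0],[0,0.01,0,0]]])

```text
time: 16.15
ee_pos: [0.6133, 0.0738, 0.2245]
tcp_rot: [-90.1, -0.0, 74.0]
wrist_force: [-2.0, -0.4, 7.7]
opening: -0.0003
```

Call:
move_arm(deltas=[[[0,0.002,0,0],[0,0.004,0,0],[0,0.006,0,0],[0,0.008,0,0],[0,0.01,0,0]]])

```text
time: 16.65
ee_pos: [0.6133, 0.0737, 0.2145]
tcp_rot: [-90.1, -0.0, 74.0]
wrist_force: [-2.3, -1.1, 8.8]
opening: -0.0
```

```bash
python3 p.py; python3 - <<'E'
from b import *
c=camera("scene"); cv2.imwrite('pics/s4.png',cv2.resize(c['color'][195:320,240:320],None,fx=6,fy=6)[:600])
E
```

```text
t 16.65 q [  6.9  14.1  18.6  94.4  -0.  -67.2] jig mm [-2.000e-01  2.000e-01  2.145e+02] rot [-9.009e+01 -3.000e-02  7.403e+01] F jig [-1.91 -1.73  8.77] open -0.0
```

View pics/s4.png

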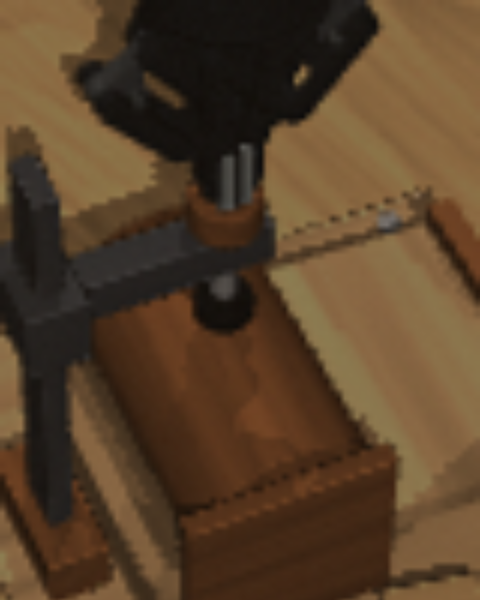

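The fingers sit centred on the knob (225,205), and the clamp is sliding at about 8 N with the foot not yet touching. Going slower now.

Call:
move_arm(deltas=[[[0,0.001,0,0],[0,0.002,0,0],[0,0.003,0,0],[0,0.004,0,0],[0,0.005,0,0]]])

```text
time: 17.2
ee_pos: [0.6133, 0.0737, 0.2095]
tcp_rot: [-90.1, -0.0, 74.0]
wrist_force: [-1.7, -0.9, 8.3]
opening: 0.0001
```

Call:
move_arm(deltas=[[[0,0.0005,0,0],[0,0.001,0,0],[0,0.0015,0,0],[0,0.002,0,0],[0,0.0025,0,0]]])

```text
time: 17.7
ee_pos: [0.6133, 0.0737, 0.207]
tcp_rot: [-90.1, -0.0, 74.0]
wrist_force: [-3.2, -1.8, 8.0]
opening: 0.0001
```

Call:
move_arm(deltas=[[[0,0.0005,0,0],[0,0.001,0,0],[0,0.0015,0,0],[0,0.002,0,0],[0,0.0025,0,0]]])

```text
time: 18.2
ee_pos: [0.6133, 0.0737, 0.2045]
tcp_rot: [-90.1, -0.0, 74.0]
wrist_force: [-1.6, -0.6, 7.3]
opening: -0.0002
```

Call:
move_arm(deltas=[[[0,0.0005,0,0],[0,0.001,0,0],[0,0.0015,0,0],[0,0.002,0,0],[0,0.0025,0,0]]])

```text
time: 18.7
ee_pos: [0.6134, 0.0737, 0.202]
tcp_rot: [-90.1, -0.0, 74.0]
wrist_force: [-2.4, -0.5, 7.1]
opening: 0.0005
```

Call:
move_arm(deltas=[[[0,0.0005,0,0],[0,0.001,0,0],[0,0.0015,0,0],[0,0.002,0,0],[0,0.0025,0,0]]])

```text
time: 19.2
ee_pos: [0.6134, 0.0737, 0.1999]
tcp_rot: [-90.1, -0.0, 74.0]
wrist_force: [-3.5, -1.0, 10.4]
opening: -0.0001
```

Call:
move_arm(deltas=[[[0,0.0004,0,0],[0,0.0008,0,0],[0,0.0012,0,0],[0,0.0016,0,0]]])

```text
time: 19.6
ee_pos: [0.6134, 0.0737, 0.1988]
tcp_rot: [-90.1, -0.0, 74.0]
wrist_force: [-3.2, -1.7, 13.1]
opening: 0.0
```

Call:
move_arm(deltas=[[[0,0.0004,0,0],[0,0.0008,0,0],[0,0.0012,0,0]]])

```text
time: 19.9
ee_pos: [0.6134, 0.0737, 0.198]
tcp_rot: [-90.2, -0.1, 74.0]
wrist_force: [-4.8, -1.0, 15.6]
opening: -0.0002
```

Call:
move_arm(deltas=[[[0,-0.003,0,0],[0,-0.01,0,0],[0,-0.04,0,0],[0,-0.08,0,0],[0,-0.11,0,0]]])

```text
time: 20.4
ee_pos: [0.6131, 0.0738, 0.3077]
tcp_rot: [-90.0, -0.0, 74.0]
wrist_force: [0.6, -0.2, 0.1]
opening: 0.0002
```

Call:
move_arm(deltas=[[[-0.04,0,0,0],[-0.08,0,0,0],[-0.12,0,0,0],[-0.15,0,0,0],[-0.15,0,0,0]]])

```text
time: 20.9
ee_pos: [0.5711, -0.0735, 0.3059]
tcp_rot: [-90.0, 0.0, 73.8]
wrist_force: [-0.4, 0.7, 0.7]
opening: 0.0003
```

```bash
python3 p.py; python3 - <<'E'
from b import *
c=blank(zmax=124); cv2.imwrite('pics/s5.png',cv2.resize(c['color'][130:350,200:400],None,fx=3,fy=3)[:600])
for n in("top","scene"):
    c=camera(n); j=J(c); hsv=cv2.cvtColor(c["color"],cv2.COLOR_BGR2HSV); red=(hsv[...,0]<14)&(hsv[...,1]>110)
    P=j[red&(j[...,2]>185)&(j[...,2]<215)&(abs(j[...,0])<40)&(abs(j[...,1])<40)]
    print(n,"knob",len(P),P.mean(0).round(1),np.percentile(P[:,2],75).round(1))
    P=j[red&(abs(j[...,0])<20)&(j[...,2]>105)&(j[...,2]<128)&(j[...,1]<-30)]
    print("near end",np.percentile(P[:,1],[0,1,3,6]).round(1))
E
```

```text
t 20.9 q [ -7.3  11.3  25.6 104.3  -0.  -81.1] jig mm [-2.000e-01 -1.530e+02  3.059e+02] rot [-9.001e+01  4.000e-02  7.383e+01] F jig [-0.56  0.61  0.73] open 0.0
top 635 x,z [ 0.5 75. ] slopes [-0.003 -0.001] y ends [-75.9 -74.   81.3  82.7]
scene 564 x,z [ 0.7 75.2] slopes [ 0.001 -0.002] y ends [-73.6 -70.7  86.   86.8]
top knob 91 [ -0.6  -1.6 197.2] 198.7
near end [-76.3 -76.1 -75.1 -73.8]
scene knob 130 [  2.8   3.  196.2] 199.0
near end [-75.6 -75.5 -75.5 -74.9]
```

View pics/s5.png

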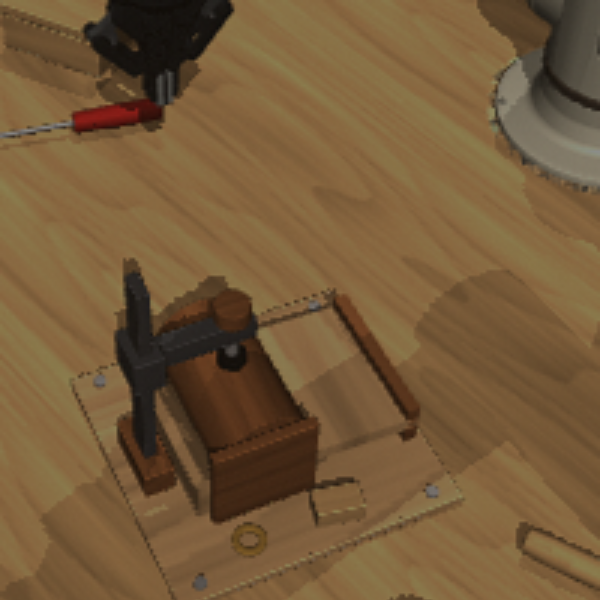

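The blank is clamped: knob at (232,305), foot on the blank at (232,355). The offcut and washer have not moved and the robot is clear. Handing in.

```bash
python3 -c "from workcell import job_done; print(job_done())"
```

```text
the job is handed in; nothing more can be done
None
```

I rolled the blank up the deck into the vee, slid it against the end plate and clamped it. I handed the job in at about 21 s of the 58 s allowed, with the robot clear of everything.

- **Rolling:** the push stayed around 2–3 N. In the vee, both cameras put the blank's axis at x about 0.6 mm and height about 75 mm (nominal 0 and 75.6). It lies parallel to the vee to within about 0.2°.
- **Sliding:** it took about 7 N. The force then rose to about 16.5 N when the blank reached the plate, below the 25 N limit. Afterwards its near end measured y = -75.5 to -76 mm (nominal -75), so it is flush within the 2 mm camera calibration. The gap at the plate itself could not be seen directly.
- **Clamping:** the clamp slid at about 7.7 N, and the foot touched with the knob near 201 mm. I stopped at 15.6 N on the knob, so the foot grips with about 7.8 N after roughly 3 mm of its 6 mm spring travel. After I let go, the cameras put the knob at about 199 mm (198 mm when pressed), so it stayed put.
- **Other items:** the offcut and washer looked unmoved in the last picture. I did not measure the other items again, but the arm never went near them.

No check failed. The only disagreement was 1–3 mm between the two cameras on the knob's centre.

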